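# Load the next board from the pile into the gauge stand

### The arm

A 7-joint arm with a two-finger parallel gripper is mounted at the origin on the work surface. World frame = base frame: x ahead of the robot, y to its left, z up, the work surface at z = 0. Lengths are in m, angles in rad, forces in N, time in s.
With the tool pointing down it reaches from about 0.4 to 0.9 m from the base axis. Payload 5.5 kg.
Tool frame: the origin (TCP) lies at the very end of the fingers, on their centre line; the grasp point (between the pads) lies 19 mm behind it; z points along the fingers, y is the direction in which the jaws open and shut (so a half turn about z gives the same grasp; the last joint's range is limited). The gripper opens to 92 mm and grips with 3 to 60 N. Pads are 19 mm wide; open, the fingers measure 130 mm over their backs; the gripper's body (75 mm by 190 mm) begins 47 mm behind the grasp point.
Start: joints at [-1.05, 0.501, -0.427, 1.55, 0.221, 1.138, -0.21], TCP at [0.166, 0.629, 0.227] pointing down, gripper open.
Joint ranges: [-2.88, 2.88], [-0.31, 2.03], [-1.54, 1.56], [0.2, 2.42], [-1.41, 4.55], [0.19, 2.02], [-2.57, 2.57]. Speed limits (rad/s): [2.57, 2.57, 3.14, 3.14, 3.14, 3.14, 3.14].

### API

Orientations are given as a unit quaternion [x, y, z, w].
In Python, from cell import state, read_camera, camera_model, hand_in, spot_in gives the robot as it stands.
- The arm moves only by the tool play_rows, never from a script. Its arguments are lists of equal length, an entry for each row: "gripper": the closure, from -1 (fully open) to 1 (shut), so that 0 is half open; "translation": the shift along the tool's x, y, z in m, a list of three; "delta_rot": the turn, a rotation vector about the tool's x, y, z in rad, a list of three. In form: {"gripper": [gripper, ...], "translation": [[tx, ty, tz], ...], "delta_rot": [[rx, ry, rz], ...]}. A call has exactly 10 rows; each row shifts and turns the pose as measured when the row begins, along the tool's axes as they then stand; what a row does not reach is not made up. A row lasts 1/8 s, in which the tool goes at most 62.5 mm and 10.7 degrees, less where a joint would pass 70% of its speed; a pose out of reach is approached as far as the arm can. A call with a gripper value outside its range is refused whole. The fingers move at their own pace and stop on an object; "force" is the grip in N (left out, the last holds). Time passes only in rows, so rows that do not move let the fingers close, or fill a call up. It gives the time, the measured TCP pose, the force and the opening at its end, in the units of the state.
- state(): the state, without advancing time (a new reading comes with each control period).
- read_camera(name): name is "side" or "top" or "wrist"; returns (picture, depth): 400x640x3 uint8, blue, green, red; 400x640 float32, m along the optical axis (not along the pixel's ray), 0 where there is no reading.
- camera_model(name): a dict with "camera_matrix" (3x3 intrinsics, pixels), "camera_from_world" (4x4, takes a point from world to camera coordinates). Camera axes: x right, y down, z forward; pixel columns grow to the right and rows downward; lengths in m; the calibration is good to about 2 mm. A picture is of the moment at which its call begins: read the wrist's pose just before it. camera_model takes no time and is no camera call; for the wrist camera it gives the pose at the moment of the call.
- hand_in(): hands the job in, once; it reports no verdict.
Trained networks look in the newest picture that a camera, given by its name, has taken for a name from the list of things; names that differ only in an ending like _2 or _b are one class to them, and where a whole thing is asked for, a point or a joint stands for the part that bears it (a point fixed in the world has none). Each returns a list of dicts, best first, with "p" (0 to 1); they miss things now and then, are a little off and sometimes report something else, mostly with a low value. They report only what shows in the picture. A call takes as long as a camera call. They do not tell look-alikes from the thing itself.
- spot_in(label, camera): "location" ([x, y, z] in m, in world coordinates, good to about 4 mm: the middle of the surface that is visible of it).
The state is a dict: "t": time; "joint_positions": joint angles; "joint_velocities": joint speeds; "joint_torque": joint torques, N m; "eef_pos": TCP position; "orientation": TCP orientation; "force": force on the tool from outside, world axes, zero at the start; "torque": the same for the moment, N m; "grip_width": finger opening in m.
Only numpy, scipy, OpenCV 4.12 (cv2) and the standard library are available. Lean on these libraries where they do the work, as an engineer would, in place of code of your own. Each camera call takes 0.05 s, during which the arm holds its last target. There are 200 camera calls.

### The job

Load the top board of the pile into the gauge stand: take the steel weight off the pile and stand it on the bench, swing the gauge arm well up, and slide the top board sideways off the pile, flat, onto the stand's bed until it lies square against the end stop, leaving the three boards below where they are. Then bring the gauge arm down so that its foot rests on the board, and put the weight back upright on the middle of the remaining pile. Lower the arm and the weight gently, and leave everything else on the bench alone.

Things in the scene. Friction and masses are not known exactly. Their poses are not given: they have to be found in the camera images.
- stand: gauge stand, fixed: green cast body with a flat steel bed, 43 mm above the bench. Origin on the bench under where the middle of a board that is home belongs. Axes: +y from the pile to the end stop, +x away from the robot to the hinge, z up. Bed: x -65 to 65 mm, y -58 to 50 mm, open but for the stop. Hinge cheeks behind it: x 65 to 91 mm, y -20 to 20 mm, 88 mm high
- end_stop (a point): end stop: a steel bar along the stand's x across the +y end of the bed, x -55 to 55 mm. This point is the middle of its face at bed height: x = 0, y = 50 mm, z = 43 mm in the stand's axes. The bar's top is 54 mm above the bench
- gauge_arm (a joint): angle of the gauge arm in rad: 0 = level, its foot resting on a 15 mm board on the bed; grows as the arm swings up and away from the robot; about 1.57 upright; limits -0.18 (foot on the empty bed) and 1.80. It starts lowered, -0.10 to 0.30. A stiff hinge: it stays where it is left; moving the knob takes about 1 to 4 N
- gauge_knob (a point): centre of the black ball knob, 28 mm across, on the arm's end, 170 mm from the hinge axis. The arm is a steel bar 18 mm wide, 10 mm thick; in its middle, 78 mm from the hinge axis, it carries a dial gauge 52 mm across, rising 75 mm above the bar's centre line, and below it a rubber foot 40 mm across, its underside 17 mm below the bar's centre line
- gauge_hinge (a point): centre of the gauge arm's hinge axis, which lies along the stand's y: in the stand's axes x = 78 mm, y = 0, 75.5 mm above the bench. The arm and knob move in the plane y = 0 of the stand
- board_top: the top board of the pile, the one to load: grey fibre-cement, 100 x 100 x 15 mm, about 0.24 kg, too wide to grip flat. Origin in the centre of its underside, 45 mm above the bench (2 mm above the bed); x and y along its edges. The pile stands on the bench on the stand's -y side, 8 to 30 mm from the bed's edge, nearly in line and square with the bed
- board_3: the third board, just under the top one: same size and make; origin in the centre of its underside, 30 mm above the bench
- board_2: the second board: same; origin in the centre of its underside, 15 mm above the bench
- board_1: the lowest board: same; origin in the centre of its underside, on the bench. The bench beside the pile, away from the stand (y above -0.45 m, x below 0.70 m), is free but for the bystanders listed
- weight: keep weight, turned steel, about 0.72 kg, standing on the top board: a cylinder 60 mm across and 30 mm high with a round knob on top, 30 mm across, from 45 to 63 mm above its underside (65 mm high in all). Origin in the centre of its underside, z up
- core_tall: bystander: upright pale stone core, 52 mm across, 85 mm high, behind the pile. Origin under its centre
- core_short: bystander: upright dark stone core, 52 mm across, 50 mm high. Origin under its centre
- prism: bystander: mortar prism 160 x 40 x 40 mm lying in front of the pile, its x along its length. Origin under its centre
- cup: bystander: open steel cup 72 mm across, 85 mm high. Origin under its centre
- sieve_ring: bystander: thin steel ring 100 mm across, 35 mm high, lying flat. Origin under its centre
- surcharge: bystander: flat dark steel ring weight, 84 mm across, 18 mm high, hole 32 mm. Origin under its centre
- scoop: bystander: sheet-metal scoop 27 mm high with a wooden handle; origin under the root of the handle, the blade 88 mm towards its +x (57 mm wide), the handle 73 mm towards its -x
Not all that is in view belongs to the job. Leave any pink or yellow look-alike of the board_3 alone.

How it is judged:
On the way, in this order (a step that is already met when the one before it is completed fails the run):
1. the weight stands on the bench and the gauge arm is swung well up (height (world z) of weight below 0.01 m and angle between weight's own z axis and vertical below 0.1 rad and linear speed of weight below 0.05 m/s and value of joint gauge_arm above 0.8 rad), for 0.2 s.
2. the top board lies on the bed, square against the end stop, with the arm still up (x of board_top in the frame of stand between -0.015 and 0.015 m and y of board_top in the frame of stand above -0.005 m and angle between the x axis of board_top and the x axis of stand, either way round below 0.06 rad and angle between board_top's own z axis and vertical below 0.04 rad and z of board_top in the frame of stand below 0.046 m and value of joint gauge_arm above 0.8 rad), for 0.2 s.
3. the arm is down on the board (x of board_top in the frame of stand between -0.015 and 0.015 m and y of board_top in the frame of stand above -0.005 m and angle between the x axis of board_top and the x axis of stand, either way round below 0.06 rad and angle between board_top's own z axis and vertical below 0.04 rad and z of board_top in the frame of stand below 0.046 m and value of joint gauge_arm below 0.03 rad), for 0.2 s.
At the end, for the whole second after the job is handed in: Top board flat on the bed: within 5 mm of the end stop, 3 degrees of square, 15 mm of the bed's middle line. Arm down on it (below 0.03 rad). Weight upright and still on the third board, within 20 mm of its middle in x and y. Lower three boards within 8 mm of their start (all of step 3 and x of weight in the frame of board_3 between -0.02 and 0.02 m and y of weight in the frame of board_3 between -0.02 and 0.02 m and z of weight in the frame of board_3 between 0.011 and 0.019 m and angle between weight's own z axis and vertical below 0.05 rad and linear speed of each of weight, board_top below 0.02 m/s and distance of each of board_1, board_2, board_3 from where it was at the start of the episode below 0.008 m); the robot touches nothing.
It fails at once if a lower board shifted by more than 8 mm (distance of any of board_1, board_2, board_3 from where it was at the start of the episode above 0.008 m).
It fails at once if the top board tipped or dropped (over 0.2 rad, or under 35 mm above the bench), or lifted instead of slid (over 60 mm above the bench) (angle between board_top's own z axis and vertical above 0.2 rad or height (world z) of board_top below 0.035 m or height (world z) of board_top above 0.06 m).
It fails at once if the weight tipped over (angle between weight's own z axis and vertical above 0.5 rad).
It fails at once if the weight dropped hard on the pile, or the board rammed (contact force between weight and board_3 above 120 N or contact force between board_top and anything else above 300 N).
It fails at once if another thing on the bench moved by more than 25 mm (distance of any of core_tall, core_short, prism, cup, sieve_ring, surcharge, scoop from where it was at the start of the episode above 0.025 m).
It also fails if it takes over 72 s, if anything falls off the work surface, if the arm or the gripper's body presses on something with over 40 N, if the wrist force passes 120 N, or if a joint passes its speed limit or range.

## Working session

There is one attempt and no reset: what is moved stays moved. The work goes in short steps, Python scripts to look and compute and a tool call to move; the robot and the scene stay as the last step left them, time stands still between calls to the robot, and variables do not carry over. Pictures are saved under pics/ and viewed, about 8 in all and at most 12, crops included, and the job is handed in when it is done.

Besides the shell and the picture viewer there is one more tool, called after "Request:" as name(argument=value, ...) on one line, values as JSON. play_rows: Moves the arm, as the interface text tells. Its arguments: {"type":"object","properties":{"gripper":{"type":"array","items":{"type":"number"}},"translation":{"type":"array","items":{"type":"array","items":{"type":"number"}}},"delta_rot":{"type":"array","items":{"type":"array","items":{"type":"number"}}},"force":{"type":"number"}},"required":["gripper","translation","delta_rot"]}

```bash
mkdir -p pics; ls; cat > h.py <<'E'
import numpy as np, cv2
from cell import *
def cloud(n):
    im,d=read_camera(n); m=camera_model(n); K=np.array(m["camera_matrix"]); T=np.array(m["camera_from_world"])
    v,u=np.mgrid[:400,:640]
    P=np.stack([(u-K[0,2])*d/K[0,0],(v-K[1,2])*d/K[1,1],d],-1)
    W=(P-T[:3,3])@T[:3,:3]; W[d<=0]=np.nan
    return im,W
def proj(n,p):
    m=camera_model(n); K=np.array(m["camera_matrix"]); T=np.array(m["camera_from_world"])
    c=T[:3,:3]@np.array(p)+T[:3,3]; c=K@c; return (c[:2]/c[2]).round().astype(int)
E
python3 - <<'E'
from h import *
s=state();print({k:np.round(v,3) for k,v in s.items()})
a=[]
for n in ("top","side"):
    im,W=cloud(n);np.savez(f'{n}0.npz',im=im,W=W)
    cv2.imwrite(f'pics/{n}0.png',im)
    for l in ["stand","end_stop","gauge_knob","gauge_hinge","gauge_arm","board_top","board_3","weight","core_tall","core_short","prism","cup","sieve_ring","surcharge","scoop"]:
        for r in spot_in(l,n)[:3]: print(n,l,np.round(r["location"],3),round(r["p"],2),proj(n,r["location"]))
E
```

```text
pics
{'t': np.float64(0.0), 'joint_positions': array([-1.05 ,  0.502, -0.427,  1.551,  0.221,  1.138, -0.21 ]), 'joint_velocities': array([ 0.001, -0.   , -0.001, -0.001,  0.   , -0.   , -0.   ]), 'joint_torque': array([-1.0000e-03, -5.6659e+01, -5.8160e+00, -2.7912e+01, -6.9000e-02,
        3.1000e-02,  0.0000e+00]), 'eef_pos': array([0.166, 0.628, 0.226]), 'orientation': array([ 0.129,  0.992, -0.001, -0.   ]), 'force': array([-0.584,  0.289, -0.874]), 'torque': array([-0.002, -0.01 , -0.034]), 'grip_width': np.float64(0.092)}
top stand [ 0.42  -0.401  0.003] 0.74 [456 243]
top stand [0.539 0.108 0.044] 0.59 [274 182]
top end_stop [0.536 0.106 0.045] 0.82 [275 183]
top gauge_knob [0.547 0.116 0.129] 0.58 [268 171]
top gauge_hinge [0.544 0.109 0.042] 0.8 [274 181]
top gauge_arm [0.545 0.112 0.128] 0.86 [270 172]
top board_top [ 0.512 -0.004  0.061] 0.95 [314 194]
top board_3 [ 0.286 -0.228  0.012] 0.7 [391 287]
top board_3 [0.323 0.178 0.01 ] 0.56 [241 260]
top board_3 [ 0.465 -0.017  0.016] 0.46 [317 214]
top weight [ 0.503 -0.027  0.091] 0.85 [322 195]
top core_tall [ 0.63  -0.032
[... 900 characters left out ...]
 [232 214]
side board_3 [ 0.283 -0.236  0.009] 0.71 [316 306]
side board_3 [ 0.476 -0.061  0.008] 0.62 [328 232]
side weight [ 0.5   -0.041  0.092] 0.87 [330 200]
side core_tall [ 0.626 -0.046  0.057] 0.57 [362 194]
side core_short [0.489 0.359 0.034] 0.73 [247 164]
side prism [ 0.383 -0.072  0.039] 0.8 [304 240]
side cup [0.34  0.323 0.058] 0.75 [212 178]
side cup [0.54  0.107 0.121] 0.39 [306 165]
side sieve_ring [ 0.622 -0.368  0.021] 0.66 [455 262]
side sieve_ring [0.538 0.104 0.042] 0.58 [307 188]
side surcharge [0.595 0.344 0.018] 0.69 [276 160]
side scoop [ 0.424 -0.398  0.01 ] 0.9 [414 316]
side scoop [0.542 0.11  0.122] 0.55 [306 164]
side scoop [ 0.49  -0.046  0.059] 0.43 [328 212]
```

View pics/top0.png

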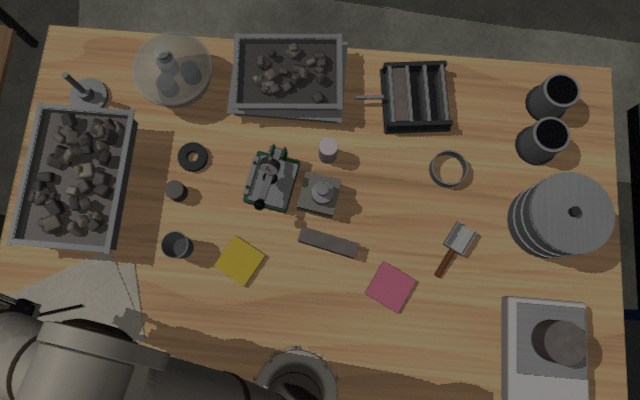

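View pics/side0.png

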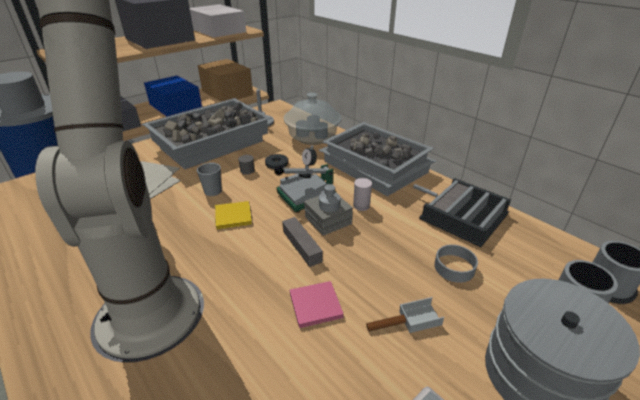

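Top view: the stand is at about (270,182), the pile with the weight at (320,193), the pale core at (328,149), the prism at (328,241). The yellow (240,260) and pink (390,287) plates are the look-alikes. I'll fit rough poses and check the wrist-camera geometry.

```bash
cat >> h.py <<'E'
from scipy.spatial.transform import Rotation as R
def rect(W,lo,hi,z0,z1):
    m=(W[...,0]>lo[0])&(W[...,0]<hi[0])&(W[...,1]>lo[1])&(W[...,1]<hi[1])&(W[...,2]>z0)&(W[...,2]<z1)
    p=W[m]; r=cv2.minAreaRect(p[:,:2].astype(np.float32)); return len(p),np.round(p.mean(0),4),r
E
python3 - <<'E'
from h import *
for n in ("top","side"):
    W=np.load(f'{n}0.npz')['W']
    print(n,'board',rect(W,(.42,-.12),(.60,.045),.055,.066))
    print(n,'bed',rect(W,(.44,.03),(.64,.2),.038,.048))
    print(n,'wt',rect(W,(.42,-.12),(.60,.045),.082,.098))
    print(n,'knob',rect(W,(.42,-.12),(.60,.045),.11,.135))
    print(n,'arm',rect(W,(.40,.04),(.68,.18),.075,.3))
s=state();T=np.eye(4);T[:3,:3]=R.from_quat(s["orientation"]).as_matrix();T[:3,3]=s["eef_pos"]
print(np.round(np.array(camera_model("wrist")["camera_from_world"])@T,3));print(camera_model("wrist")["camera_matrix"])
print(T.round(3))
E
```

```text
top board (910, array([ 0.514 , -0.0136,  0.0608]), ((0.5158551931381226, -0.0176902636885643), (0.09994981437921524, 0.10147280991077423), 81.08343505859375))
top bed (1203, array([0.5321, 0.1038, 0.0436]), ((0.5412453413009644, 0.10854248702526093), (0.15202654898166656, 0.14388777315616608), 4.811986923217773))
top wt (285, array([ 0.5089, -0.0272,  0.0917]), ((0.5126648545265198, -0.02693108469247818), (0.057300206273794174, 0.05925615504384041), 83.46993255615234))
top knob (115, array([ 0.511 , -0.0268,  0.1239]), ((0.5119857788085938, -0.02659241296350956), (0.0282591599971056, 0.02801288478076458), 45.78288650512695))
top arm (831, array([0.5433, 0.1127, 0.1229]), ((0.5371392965316772, 0.11418633162975311), (0.05112143233418465, 0.18816329538822174), 81.71366882324219))
side board (447, array([ 0.5008, -0.0297,  0.0588]), ((0.5154518485069275, -0.016931146383285522), (0.10440850257873535, 0.10096479952335358), 80.9537353515625))
side bed (878, array([0.5358, 0.1119, 0.0418]), ((0.5382723212242126, 0.1239277571439743), (0.16396605968475342, 0.1433074027299881), 13.367001533508
[... 159 characters left out ...]
5))
side knob (85, array([ 0.5096, -0.0307,  0.1198]), ((0.5112176537513733, -0.03028612956404686), (0.027643751353025436, 0.027281146496534348), 48.067100524902344))
side arm (659, array([0.5422, 0.108 , 0.1168]), ((0.5367971062660217, 0.11269392818212509), (0.051644761115312576, 0.18825268745422363), 82.29927062988281))
[[ 0.001  1.     0.001  0.001]
 [-0.97   0.001 -0.244  0.024]
 [-0.244 -0.001  0.97   0.169]
 [ 0.     0.     0.     1.   ]]
[[322.0970753    0.         322.35429935]
 [  0.         322.0970753  203.65775172]
 [  0.           0.           1.        ]]
[[-0.967  0.255 -0.     0.166]
 [ 0.255  0.967  0.     0.629]
 [ 0.     0.    -1.     0.227]
 [ 0.     0.     0.     1.   ]]
```

Request:
play_rows(gripper=[-1,-1,-1,-1,-1,-1,-1,-1,-1,-1], translation=[[-0.04,-0.038,-0.005],[-0.04,-0.038,-0.005],[-0.04,-0.038,-0.005],[-0.04,-0.038,-0.005],[-0.04,-0.038,-0.005],[-0.04,-0.038,-0.005],[-0.04,-0.038,-0.005],[-0.04,-0.038,-0.005],[-0.04,-0.038,-0.005],[-0.04,-0.038,-0.005]], delta_rot=[[0,0,0],[0,0,0],[0,0,0],[0,0,0],[0,0,0],[0,0,0],[0,0,0],[0,0,0],[0,0,0],[0,0,0]])

```text
t: 2.85
eef_pos: [0.4625, 0.1505, 0.278]
orientation: [0.124, 0.992, 0.003, 0.001]
force: [1.0, 0.7, -0.2]
grip_width: 0.0917
```

```bash
cat >> h.py <<'E'
def move(xyz,yaw=None):
    "tool-frame delta to world TCP xyz; yaw = world heading (deg) of tool y, tool z down"
    s=state();Q=R.from_quat(s["orientation"]);p=np.array(s["eef_pos"])
    print('t',round(float(s["t"]),2),'p',p.round(4),'w',round(float(s["grip_width"]),4),'F',np.round(s["force"],1),'j',np.round(s["joint_positions"],2))
    y=Q.apply([0,1,0]);print('yaw',np.degrees(np.arctan2(y[1],y[0])).round(2),'zax',Q.apply([0,0,1]).round(4))
    if yaw is not None:
        a=np.radians(yaw);yy=np.array([np.cos(a),np.sin(a),0]);z=np.array([0,0,-1.]);M=np.stack([np.cross(yy,z),yy,z],1)
        print('rot',(Q.inv()*R.from_matrix(M)).as_rotvec().round(4)); 
        if xyz is not None: print('trans after rot',(M.T@(np.array(xyz)-p)).round(4))
    if xyz is not None: print('trans',Q.inv().apply(np.array(xyz)-p).round(4))
E
python3 -c "
from h import *
move([.53,.04,.28],81.7)"
```

```text
t 2.85 p [0.4625 0.1505 0.278 ] w 0.0917 F [ 1.   0.7 -0.2] j [-0.23  0.13 -0.15  1.9   0.02  1.11  0.94]
yaw 75.79 zax [ 0.0031  0.0055 -1.    ]
rot [ 0.006   0.0019 -0.1032]
trans after rot [-0.0827 -0.0996 -0.002 ]
trans [-0.0925 -0.0905 -0.0024]
```

Request:
play_rows(gripper=[-1,-1,-1,-1,-1,-1,-1,-1,-1,-1], translation=[[0,0,0],[0,0,0],[0,0,0],[0,0,0],[0,0,0],[0,0,0],[0,0,0],[0,0,0],[0,0,0],[0,0,0]], delta_rot=[[0,0,0.16],[0,0,0.16],[0,0,0.16],[0,0,0.16],[0,0,0.16],[0,0,0.16],[0,0,0.16],[0,0,0.16],[0,0,0.16],[0,0,0.07]])

```text
t: 4.1
eef_pos: [0.4657, 0.1447, 0.2802]
orientation: [0.789, 0.614, 0.005, 0.0]
force: [0.3, -0.1, -0.1]
grip_width: 0.092
```

Request:
play_rows(gripper=[-1,-1,-1,-1,-1,-1,-1,-1,-1,-1], translation=[[-0.02,0.011,-0.003],[-0.02,0.011,-0.003],[-0.02,0.011,-0.003],[-0.02,0.011,-0.003],[-0.02,0.011,-0.003],[-0.02,0.011,-0.003],[-0.02,0.011,-0.003],[0,0,0],[0,0,0],[0,0,0]], delta_rot=[[0,0,0],[0,0,0],[0,0,0],[0,0,0],[0,0,0],[0,0,0],[0,0,0],[0,0,0],[0,0,0],[0,0,0]])

```text
t: 5.35
eef_pos: [0.5066, -0.0109, 0.3023]
orientation: [0.787, 0.616, 0.006, 0.0]
force: [-0.4, 1.0, -0.1]
grip_width: 0.092
```

```bash
python3 - <<'E'
from h import *
im,W=cloud("wrist");np.savez('w0.npz',im=im,W=W);cv2.imwrite('pics/w0.png',im)
b=rect(W,(.42,-.12),(.60,.038),.056,.066)
print('board',b)
print('bed',rect(W,(.44,.03),(.64,.2),.0405,.046))
print('stopbar',rect(W,(.44,.13),(.64,.2),.050,.057))
print('cheeks',rect(W,(.58,.05),(.66,.15),.080,.095))
print('wt',rect(W,(.42,-.12),(.60,.04),.086,.095))
print('knob',rect(W,(.42,-.12),(.60,.04),.115,.135))
for z in ((.065,.2),(.1,.2)):print('arm',rect(W,(.40,.06),(.64,.16),*z))
for l in ["gauge_knob","weight","board_3","gauge_hinge","end_stop"]:
  for r in spot_in(l,"wrist")[:3]: print(l,np.round(r["location"],4),round(r["p"],2),proj("wrist",r["location"]))
move([.512,-.028,.2],-8.3)
E
```

```text
board (4170, array([ 0.5194, -0.0088,  0.06  ]), ((0.5172216296195984, -0.017581533640623093), (0.10011638700962067, 0.09997523576021194), 80.9781265258789))
bed (6377, array([0.5355, 0.103 , 0.0429]), ((0.5430580973625183, 0.09699677675962448), (0.1354907900094986, 0.13738393783569336), 80.34159088134766))
stopbar (1182, array([0.5507, 0.1704, 0.0538]), ((0.5523242950439453, 0.1705673187971115), (0.015072260983288288, 0.11005125194787979), 80.23741149902344))
cheeks (1263, array([0.6103, 0.1038, 0.0859]), ((0.6065778732299805, 0.10487094521522522), (0.04946136847138405, 0.05095808207988739), 80.16875457763672))
wt (1314, array([ 0.5143, -0.0226,  0.0912]), ((0.5138403177261353, -0.026364639401435852), (0.05776660144329071, 0.05791480094194412), 76.7823257446289))
knob (606, array([ 0.514 , -0.0257,  0.1234]), ((0.5138052701950073, -0.026462838053703308), (0.029312612488865852, 0.029153713956475258), 38.703670501708984))
arm (6156, array([0.5451, 0.1126, 0.1238]), ((0.538776695728302, 0.1151895597577095), (0.05160338804125786, 0.18823128938674927), 80.4141616821289))
arm (4438, array([0.5245, 0.116 , 0.1387]), ((0.5103673934936523, 0.12005573511123657), (0.05159347876906395, 0.13058719038963318), 80.33667755126953))
gauge_knob [0.543  0.1146 0.1251] 0.92 [326  53]
weight [ 0.5172 -0.0154  0.0899] 0.78 [330 183]
weight [0.543  0.11   0.0469] 0.53 [325  71]
board_3 [0.3277 0.1857 0.0145] 0.77 [147  57]
board_3 [ 0.3152 -0.1898  0.0113] 0.71 [229 312]
board_3 [ 0.6335 -0.023   0.0819] 0.3 [427 164]
gauge_hinge [0.5484 0.1193 0.0525] 0.71 [328  61]
end_stop [0.5477 0.1127 0.0463] 0.86 [328  68]
t 5.65 p [ 0.5068 -0.0116  0.3024] w 0.0916 F [ 0.2  1.3 -0.6] j [-0.12  0.13  0.11  1.83 -0.02  1.16 -0.25]
yaw -13.95 zax [ 0.0104  0.007  -0.9999]
rot [ 0.0088 -0.0089 -0.0985]
trans after rot [-0.0154  0.0075  0.1024]
trans [-0.0156  0.0082  0.1023]
```

View pics/w0.png

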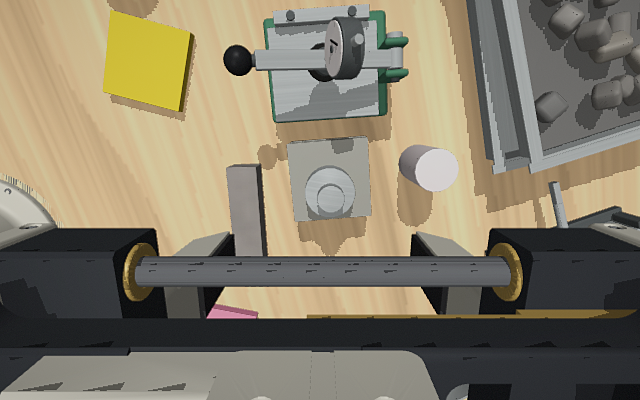

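The wrist view shows the gauge arm with its knob at (238,60), the stop bar at (320,14), the pile top at (330,180), the weight's knob at (330,198), the pale core at (430,168), and the prism at (245,210). The stand fits to origin (0.5426, 0.1139) and yaw -9.7°. The board is 3 mm off the bed's middle line. I'll go above the weight now.

Request:
play_rows(gripper=[-1,-1,-1,-1,-1,-1,-1,-1,-1,-1], translation=[[0,0,0],[-0.003,0.002,0.025],[-0.003,0.002,0.025],[-0.003,0.002,0.025],[-0.003,0.002,0.025],[-0.003,0.001,0.02],[0,0,0],[0,0,0],[0,0,0],[0,0,0]], delta_rot=[[0.009,-0.009,-0.074],[0,0,0],[0,0,0],[0,0,0],[0,0,0],[0,0,0],[0,0,0],[0,0,0],[0,0,0],[0,0,0]])

```text
t: 6.9
eef_pos: [0.5162, -0.0269, 0.1823]
orientation: [0.763, 0.646, 0.002, 0.002]
force: [-0.3, 0.5, 0.1]
grip_width: 0.0917
```

```bash
python3 - <<'E'
from h import *
im,W=cloud("wrist")
print('knob',rect(W,(.42,-.12),(.60,.03),.115,.135))
print('wt',rect(W,(.42,-.12),(.60,.03),.086,.095))
move([.5138,-.0264,.097],-9.7)
# gauge arm from w0
W=np.load('w0.npz')['W'];O=np.array([.5426,.1139]);a=np.radians(-9.7);ex=np.array([np.cos(a),np.sin(a)]);ey=np.array([-np.sin(a),np.cos(a)])
S=np.stack([(W[...,:2]-O)@ex,(W[...,:2]-O)@ey,W[...,2]],-1)
for x0,x1 in((-.125,-.07),(-.06,-.045),(-.045,-.03)):
  m=(S[...,0]>x0)&(S[...,0]<x1)&(abs(S[...,1])<.025)&(S[...,2]>.06);p=S[m];print(x0,len(p),p.mean(0).round(4),p.min(0).round(4),p.max(0).round(4))
E
```

```text
knob (1394, array([ 0.5141, -0.0255,  0.1234]), ((0.5139777064323425, -0.026318879798054695), (0.029015477746725082, 0.02964365854859352), 78.21676635742188))
wt (2669, array([ 0.515 , -0.0209,  0.0913]), ((0.5138245224952698, -0.02679569646716118), (0.05918070301413536, 0.058709364384412766), 57.46870422363281))
t 6.95 p [ 0.5162 -0.0269  0.1823] w 0.0919 F [ 0.4 -0.3 -0. ] j [-0.09  0.28  0.11  1.95 -0.04  0.91 -0.13]
yaw -9.45 zax [ 5.9e-03  5.0e-04 -1.0e+00]
rot [ 0.0057 -0.0015  0.0043]
trans after rot [ 0.0001 -0.0024  0.0853]
trans [-0.     -0.0029  0.0853]
-0.125 750 [-0.0828 -0.0007  0.1337] [-0.0981 -0.0129  0.1159] [-0.07    0.0135  0.1401]
-0.06 332 [-0.0525 -0.0002  0.1196] [-0.0599 -0.0084  0.1088] [-0.045   0.009   0.1241]
-0.045 309 [-0.0375 -0.      0.1155] [-0.0449 -0.0085  0.108 ] [-0.03    0.0101  0.1193]
```

Request:
play_rows(gripper=[-1,-1,-1,-1,-1,1,1,1,1,1], translation=[[0,-0.002,0.02],[0,-0.001,0.02],[0,0,0.02],[0,0,0.015],[0,0,0.008],[0,0,0],[0,0,0],[0,0,0],[0,0,0],[0,0,0]], delta_rot=[[0.005,0,0.004],[0,0,0],[0,0,0],[0,0,0],[0,0,0],[0,0,0],[0,0,0],[0,0,0],[0,0,0],[0,0,0]], force=40)

```text
t: 8.2
eef_pos: [0.5179, -0.0259, 0.1017]
orientation: [0.764, 0.645, 0.005, 0.003]
force: [0.4, 0.2, 0.3]
grip_width: 0.0463
```

```bash
python3 -c "
from h import *
move([.5138,-.0264,.097],-9.7)"
```

```text
t 8.2 p [ 0.5179 -0.0259  0.1017] w 0.0463 F [0.4 0.2 0.3] j [-0.08  0.4   0.1   2.   -0.06  0.73 -0.12]
yaw -9.67 zax [ 0.0109  0.0019 -0.9999]
rot [ 0.0104 -0.0037  0.0006]
trans after rot [-0.0012 -0.004   0.0047]
trans [-0.0012 -0.004   0.0046]
```

Request:
play_rows(gripper=[0,0,1,1,1,1,1,1,1,1], translation=[[-0.001,-0.004,0.004],[0,0,0],[0,0,0],[0,0,0],[0,0,0],[0,0,0],[0,0,0],[0,0,0],[0,0,0],[0,0,0]], delta_rot=[[0.01,-0.003,0],[0,0,0],[0,0,0],[0,0,0],[0,0,0],[0,0,0],[0,0,0],[0,0,0],[0,0,0],[0,0,0]], force=40)

```text
t: 9.45
eef_pos: [0.5134, -0.0262, 0.0973]
orientation: [0.764, 0.645, -0.0, -0.0]
force: [0.4, 1.1, 0.2]
grip_width: 0.0288
```

```bash
python3 -c "
from h import *
move([.49,-.18,.04],-9.7)"
```

```text
t 9.45 p [ 0.5134 -0.0262  0.0973] w 0.0288 F [0.4 1.1 0.2] j [-0.08  0.41  0.1   2.01 -0.06  0.73 -0.12]
yaw -9.66 zax [-5.e-04  5.e-04 -1.e+00]
rot [-0.0006 -0.0004  0.0006]
trans after rot [-0.1555  0.0028  0.0573]
trans [-0.1556  0.0028  0.0573]
```

Request:
play_rows(gripper=[1,1,1,1,1,1,1,1,1,1], translation=[[0,0,-0.008],[0,0,-0.012],[-0.02,0,-0.002],[-0.03,0,0],[-0.03,0,0],[-0.03,0,0],[-0.03,0,0],[-0.025,0,0],[0,0,0],[0,0,0]], delta_rot=[[0,0,0],[0,0,0],[0,0,0],[0,0,0],[0,0,0],[0,0,0],[0,0,0],[0,0,0],[0,0,0],[0,0,0]])

```text
t: 10.7
eef_pos: [0.4809, -0.1919, 0.1214]
orientation: [0.763, 0.646, -0.002, -0.003]
force: [0.8, 1.0, -7.5]
grip_width: 0.029
```

```bash
python3 -c "
from h import *
move([.488,-.19,.038],-9.7)"
```

```text
t 10.7 p [ 0.4809 -0.1919  0.1214] w 0.029 F [ 0.8  1.  -7.5] j [ 0.2   0.38  0.16  1.98 -0.08  0.8   0.23]
yaw -9.53 zax [-0.0079  0.002  -1.    ]
rot [-0.0081 -0.0006  0.003 ]
trans after rot [0.0031 0.0067 0.0834]
trans [0.003  0.0074 0.0833]
```

Lower 0.083, the last bit slowly.

Request:
play_rows(gripper=[1,1,1,1,1,1,1,1,1,1], translation=[[0,0,0.02],[0,0,0.025],[0,0,0.018],[0,0,0.006],[0,0,0.003],[0,0,0.003],[0,0,0.002],[0,0,0.002],[0,0,0.001],[0,0,0.001]], delta_rot=[[-0.008,0,0.003],[0,0,0],[0,0,0],[0,0,0],[0,0,0],[0,0,0],[0,0,0],[0,0,0],[0,0,0],[0,0,0]])

```text
t: 11.95
eef_pos: [0.4851, -0.187, 0.0416]
orientation: [0.762, 0.648, 0.003, 0.001]
force: [0.8, 0.2, -6.6]
grip_width: 0.0289
```

```bash
python3 -c "
from h import *
move([.488,-.19,.037],-9.7)"
```

```text
t 11.95 p [ 0.4851 -0.187   0.0416] w 0.0289 F [ 0.8  0.2 -6.6] j [ 0.21  0.51  0.13  2.02 -0.11  0.61  0.26]
yaw -9.27 zax [ 0.0062  0.0016 -1.    ]
rot [ 0.0058 -0.0026  0.0075]
trans after rot [-0.0024  0.0033  0.0046]
trans [-0.0025  0.0033  0.0046]
```

Another ~4–5 mm down, then open.

Request:
play_rows(gripper=[1,1,1,1,1,0,-0.5,-0.5,-0.5,-0.5], translation=[[0,0,0.002],[0,0,0.002],[0,0,0.001],[0,0,0],[0,0,0],[0,0,0],[0,0,0],[0,0,0],[0,0,0],[0,0,-0.03]], delta_rot=[[0.005,0,0.007],[0,0,0],[0,0,0],[0,0,0],[0,0,0],[0,0,0],[0,0,0],[0,0,0],[0,0,0],[0,0,0]])

```text
t: 13.2
eef_pos: [0.4865, -0.1877, 0.0678]
orientation: [0.764, 0.645, 0.002, 0.0]
force: [-0.1, -0.6, 1.1]
grip_width: 0.0681
```

```bash
cat >> h.py <<'E'
O=np.array([.5426,.1139]);a_=np.radians(-9.7);ex=np.array([np.cos(a_),np.sin(a_)]);ey=np.array([-np.sin(a_),np.cos(a_)])
def s2w(x,y,z): return np.r_[O+x*ex+y*ey,z]
E
python3 -c "
from h import *
print('knob',s2w(-.0845,0,.126))
move(s2w(-.0845,0,.2),80.3)"
```

```text
knob [0.45930806 0.12813735 0.126     ]
t 13.2 p [ 0.4865 -0.1877  0.0678] w 0.0681 F [-0.1 -0.6  1.1] j [ 0.2   0.47  0.14  2.01 -0.11  0.67  0.24]
yaw -9.72 zax [ 0.0028  0.0019 -1.    ]
rot [ 0.0037  0.     -1.5711]
trans after rot [ 0.08    0.3067 -0.1322]
trans [ 0.307  -0.0798 -0.1316]
```

Request:
play_rows(gripper=[-0.5,-0.5,-0.5,-0.5,-0.5,-0.5,-0.5,-0.5,-0.5,-0.5], translation=[[0,0,-0.05],[0,0,-0.05],[0.02,-0.01,-0.04],[0.045,-0.012,0],[0.045,-0.012,0],[0.045,-0.012,0],[0.045,-0.012,0],[0.045,-0.012,0],[0.04,-0.01,0],[0,0,0]], delta_rot=[[0,0,0],[0,0,0],[0,0,0],[0,0,0],[0,0,0],[0,0,0],[0,0,0],[0,0,0],[0,0,0],[0,0,0]])

```text
t: 14.45
eef_pos: [0.4584, 0.114, 0.2178]
orientation: [0.766, 0.643, 0.007, 0.005]
force: [0.4, 0.3, 0.2]
grip_width: 0.0688
```

Request:
play_rows(gripper=[-0.5,-0.5,-0.5,-0.5,-0.5,-0.5,-0.5,-0.5,-0.5,-0.5], translation=[[0,0,0],[0,0,0],[0,0,0],[0,0,0],[0,0,0],[0,0,0],[0,0,0],[0,0,0],[0,0,0],[0,0,0]], delta_rot=[[0,0,-0.17],[0,0,-0.17],[0,0,-0.17],[0,0,-0.17],[0,0,-0.17],[0,0,-0.17],[0,0,-0.17],[0,0,-0.17],[0,0,-0.17],[0,0,-0.04]])

```text
t: 15.7
eef_pos: [0.4594, 0.102, 0.218]
orientation: [0.067, 0.998, -0.001, 0.009]
force: [0.4, -0.1, -0.1]
grip_width: 0.0687
```

```bash
python3 -c "
from h import *
move(s2w(-.0845,0,.109),80.3)"
```

```text
t 15.7 p [0.4594 0.102  0.218 ] w 0.0687 F [ 0.4 -0.1 -0.1] j [-0.1   0.16 -0.2   2.01  0.05  0.96  1.11]
yaw 82.34 zax [ 0.0168 -0.0041 -0.9998]
rot [-0.0015  0.0173  0.0356]
trans after rot [0.0045 0.0257 0.109 ]
trans [0.0055 0.0261 0.1089]
```

Request:
play_rows(gripper=[-0.5,-0.5,-0.5,-0.5,-0.5,-0.5,-0.5,-0.5,-0.5,-0.5], translation=[[0.003,0.024,0],[0,0,0],[0,0,0.01],[0,0,0.02],[0,0,0.02],[0,0,0.02],[0,0,0.01],[0,0,0],[0,0,0],[0,0,0]], delta_rot=[[0,0.017,0.035],[0,0,0],[0,0,0],[0,0,0],[0,0,0],[0,0,0],[0,0,0],[0,0,0],[0,0,0],[0,0,0]])

```text
t: 16.95
eef_pos: [0.4602, 0.1154, 0.1342]
orientation: [0.089, 0.996, -0.003, 0.001]
force: [-0.4, -0.2, -0.2]
grip_width: 0.0692
```

```bash
python3 -c "
from h import *
im,W=cloud('wrist');cv2.imwrite('pics/w1.png',im)
S=np.stack([(W[...,:2]-O)@ex,(W[...,:2]-O)@ey,W[...,2]],-1)
m=(S[...,0]>-.125)&(S[...,0]<-.07)&(abs(S[...,1])<.02)&(S[...,2]>.1)&(S[...,2]<.15);p=S[m];print(len(p),p.min(0).round(4),p.max(0).round(4))
move(s2w(-.0845,0,.108),80.3)"
```

```text
1862 [-0.099  -0.0128  0.1209] [-0.0768  0.0143  0.1403]
t 17.0 p [0.4603 0.1155 0.1343] w 0.0685 F [ 0.1 -0.5 -0.5] j [-0.14  0.29 -0.19  2.07  0.09  0.79  1.01]
yaw 79.79 zax [ 0.0012 -0.0065 -1.    ]
rot [-0.0062  0.0023 -0.009 ]
trans after rot [0.0031 0.0123 0.0263]
trans [0.0033 0.0125 0.0262]
```

View pics/w1.png

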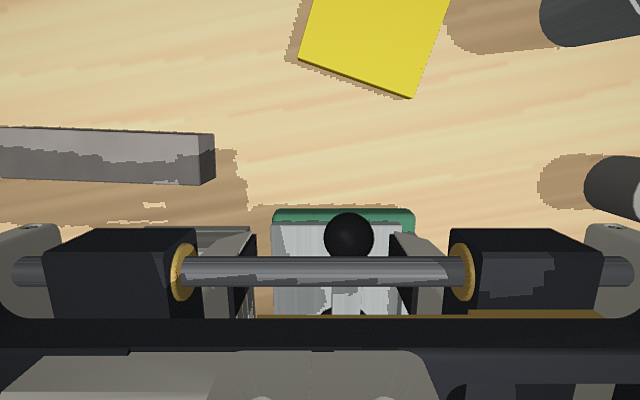

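The knob shows at (349,235), so it is 12 mm to tool +y. I'll correct that, descend and grip lightly.

Request:
play_rows(gripper=[-0.5,-0.5,-0.5,-0.5,-0.5,1,1,1,1,1], translation=[[0.003,0.012,0],[0,0,0.01],[0,0,0.01],[0,0,0.004],[0,0,0],[0,0,0],[0,0,0],[0,0,0],[0,0,0],[0,0,0]], delta_rot=[[-0.006,0.002,-0.009],[0,0,0],[0,0,0],[0,0,0],[0,0,0],[0,0,0],[0,0,0],[0,0,0],[0,0,0],[0,0,0]], force=15)

```text
t: 18.25
eef_pos: [0.4602, 0.1299, 0.1093]
orientation: [0.084, 0.996, 0.001, 0.001]
force: [1.3, 2.7, -2.1]
grip_width: 0.0268
```

```bash
python3 -c "
from h import *
move(s2w(-.0845,0,.108),80.3)"
```

```text
t 18.25 p [0.4602 0.1299 0.1093] w 0.0268 F [ 1.3  2.7 -2.1] j [-0.16  0.34 -0.2   2.08  0.1   0.73  0.98]
yaw 80.39 zax [ 0.0023  0.0016 -1.    ]
rot [0.002  0.002  0.0016]
trans after rot [ 0.0006 -0.0018  0.0013]
trans [ 0.0006 -0.0018  0.0013]
```

Request:
play_rows(gripper=[1,1,1,1,1,1,1,1,1,1], translation=[[-0.004,0,-0.01],[-0.004,0,-0.01],[-0.005,0,-0.01],[-0.005,0,-0.009],[-0.006,0,-0.009],[-0.006,0,-0.008],[-0.007,0,-0.008],[-0.007,0,-0.008],[0,0,0],[0,0,0]], delta_rot=[[0,0,0],[0,0,0],[0,0,0],[0,0,0],[0,0,0],[0,0,0],[0,0,0],[0,0,0],[0,0,0],[0,0,0]])

```text
t: 19.5
eef_pos: [0.507, 0.1216, 0.1862]
orientation: [0.084, 0.996, 0.001, 0.001]
force: [0.6, 2.0, -5.6]
grip_width: 0.0271
```

```bash
cat >> h.py <<'E'
def arc(phi,off=0.018):
    s=state();p=np.array(s["eef_pos"]);q=p[:2]-O
    X=q@ex;Z=p[2]+off; print('stand xy',(q@ex).round(4),(q@ey).round(4),'phi',np.arctan2(Z-.0755,.078-X).round(3),'r',np.hypot(Z-.0755,.078-X).round(4))
    move(s2w(.078-.17*np.cos(phi),0,.0755+.17*np.sin(phi)-off),80.3)
E
python3 -c "
from h import *
arc(1.1)"
```

```text
stand xy -0.0364 0.0016 phi 0.844 r 0.1722
t 19.5 p [0.507  0.1216 0.1862] w 0.0271 F [ 0.6  2.  -5.6] j [-0.12  0.29 -0.19  1.92  0.07  0.93  1.05]
yaw 80.37 zax [ 0.0029  0.0018 -1.    ]
rot [0.0023 0.0025 0.0012]
trans after rot [-0.0373 -0.0016 -0.0228]
trans [-0.0374 -0.0016 -0.0227]
```

Request:
play_rows(gripper=[1,1,1,1,1,1,1,1,1,1], translation=[[-0.011,-0.001,-0.007],[-0.011,0,-0.007],[-0.012,0,-0.007],[-0.012,0,-0.006],[-0.013,0,-0.004],[0,0,0],[-0.012,0,-0.003],[-0.012,0,-0.002],[0,0,0],[0,0,0]], delta_rot=[[0,0,0],[0,0,0],[0,0,0],[0,0,0],[0,0,0],[0,0,0],[0,0,0],[0,0,0],[0,0,0],[0,0,0]])

```text
t: 20.75
eef_pos: [0.5877, 0.1074, 0.2263]
orientation: [0.082, 0.997, 0.0, -0.004]
force: [-2.6, 1.7, 0.9]
grip_width: 0.0267
```

```bash
python3 -c "
from h import *
arc(1.5)"
```

```text
stand xy 0.0456 0.0012 phi 1.381 r 0.1719
t 20.75 p [0.5877 0.1074 0.2263] w 0.0267 F [-2.6  1.7  0.9] j [-0.09  0.38 -0.17  1.69  0.07  1.08  1.12]
yaw 80.54 zax [-0.0077  0.0011 -1.    ]
rot [-0.0002 -0.0077  0.0042]
trans after rot [-0.0204 -0.0012 -0.0007]
trans [-0.0204 -0.0012 -0.0009]
```

Request:
play_rows(gripper=[-0.3,-0.3,-0.3,-0.3,-0.3,-0.3,-0.3,-0.3,-0.3,-0.3], translation=[[0,0,0],[0,0,0],[0,0,0],[0,0,0],[0,0,-0.02],[0,0,-0.03],[0,0,-0.03],[0.03,-0.03,0],[0.03,-0.05,0],[0.03,-0.05,0]], delta_rot=[[0,0,0],[0,0,0],[0,0,0],[0,0,0],[0,0,0],[0,0,0],[0,0,0],[0,0,0],[0,0,0],[0,0,0]])

```text
t: 22.0
eef_pos: [0.4772, -0.006, 0.3083]
orientation: [0.079, 0.997, 0.0, -0.004]
force: [0.2, -1.3, -0.4]
grip_width: 0.0598
```

Request:
play_rows(gripper=[-0.3,-0.3,-0.3,-0.3,-0.3,-0.3,-0.3,-0.3,-0.3,-0.3], translation=[[0,0,0],[0,0,0],[0,0,0],[0,0,0],[0,0,0],[0,0,0],[0,0,0],[0,0,0],[0,0,0],[0,0,0]], delta_rot=[[0,0,0.17],[0,0,0.17],[0,0,0.17],[0,0,0.17],[0,0,0.17],[0,0,0.17],[0,0,0.17],[0,0,0.17],[0,0,0.17],[0,0,0.03]])

```text
t: 23.25
eef_pos: [0.4737, -0.0118, 0.3101]
orientation: [0.776, 0.631, -0.002, -0.001]
force: [-0.4, -0.5, -0.2]
grip_width: 0.0594
```

```bash
python3 -c "
from h import *
move(s2w(-.002,-.215,.15),-9.7)"
```

```text
t 23.25 p [ 0.4737 -0.0118  0.3101] w 0.0594 F [-0.4 -0.5 -0.2] j [ 0.01  0.08 -0.04  1.88  0.01  1.19 -0.24]
yaw -11.78 zax [-0.0041 -0.0016 -1.    ]
rot [-0.0037  0.0024 -0.0364]
trans after rot [-0.0795  0.0448  0.1601]
trans [-0.0774  0.0482  0.1601]
```

```bash
cat >> h.py <<'E'
def instand(r):
    c=np.array(r[2][0])-O; return 'stand',(c@ex).round(4),(c@ey).round(4),'size',np.round(r[2][1],4),'ang',round(r[2][2],2),'z',r[1][2]
E
python3 -c "
from h import *
im,W=cloud('wrist');cv2.imwrite('pics/w2.png',im)
b=rect(W,(.42,-.12),(.60,.038),.056,.064);print(b,instand(b))
print('stop',instand(rect(W,(.44,.13),(.64,.2),.050,.057)))
"
```

```text
(6083, array([ 0.5176, -0.0162,  0.0601]), ((0.5172826051712036, -0.01788153126835823), (0.10010657459497452, 0.10011422634124756), 80.91888427734375)) ('stand', np.float64(-0.0028), np.float64(-0.1342), 'size', array([0.1001, 0.1001]), 'ang', 80.92, 'z', np.float64(0.0601))
stop ('stand', np.float64(0.0001), np.float64(0.0556), 'size', array([0.0145, 0.1092]), 'ang', 78.04, 'z', np.float64(0.0537))
```

Request:
play_rows(gripper=[-0.3,-0.3,-0.3,-0.3,-0.3,-0.3,-0.3,-0.3,-0.3,-0.3], translation=[[0,0,0],[-0.04,0.022,0],[-0.04,0.022,0],[0,0,0.03],[0,0,0.04],[0,0,0.04],[0,0,0.04],[0,0,0],[0,0,0],[0,0,0]], delta_rot=[[-0.004,0.002,-0.036],[0,0,0],[0,0,0],[0,0,0],[0,0,0],[0,0,0],[0,0,0],[0,0,0],[0,0,0],[0,0,0]])

```text
t: 24.55
eef_pos: [0.5094, -0.1014, 0.1609]
orientation: [0.754, 0.657, 0.003, 0.004]
force: [-0.1, -0.9, 0.2]
grip_width: 0.0597
```

```bash
python3 -c "
from h import *
move(s2w(-.002,-.215,.052),-9.7)"
```

```text
t 24.55 p [ 0.5094 -0.1014  0.1609] w 0.0597 F [-0.1 -0.9  0.2] j [ 0.12  0.31  0.03  1.96 -0.01  0.86  0.02]
yaw -7.82 zax [ 0.0105 -0.0015 -0.9999]
rot [ 0.0106 -0.0001  0.0329]
trans after rot [ 0.0028 -0.0055  0.1089]
trans [ 0.003  -0.0066  0.1088]
```

View pics/w2.png

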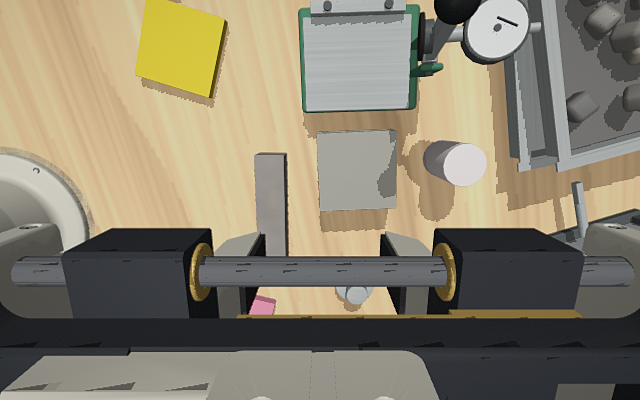

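The picture shows the arm up at upper right (480,25), the bare bed at (360,55), the top board at (357,170) and the weight standing at (353,290). I'll descend behind the board.

Request:
play_rows(gripper=[-0.3,-0.3,-0.3,-0.3,-0.3,-0.3,-0.3,-0.3,-0.3,-0.3], translation=[[0.002,-0.006,0],[0,0,0.025],[0,0,0.03],[0,0,0.025],[0,0,0.015],[0,0,0.005],[0,0,0],[0,0,0],[0,0,0],[0,0,0]], delta_rot=[[0.01,0,0.033],[0,0,0],[0,0,0],[0,0,0],[0,0,0],[0,0,0],[0,0,0],[0,0,0],[0,0,0],[0,0,0]])

```text
t: 25.8
eef_pos: [0.5114, -0.0986, 0.0681]
orientation: [0.766, 0.642, 0.006, 0.006]
force: [-0.1, -0.2, 0.5]
grip_width: 0.0597
```

```bash
python3 -c "
from h import *
move(s2w(-.002,-.205,.052),-9.7)"
```

```text
t 25.8 p [ 0.5114 -0.0986  0.0681] w 0.0597 F [-0.1 -0.2  0.5] j [ 0.12  0.45  0.03  2.02 -0.02  0.65 -0.02]
yaw -10.05 zax [ 0.0172 -0.0018 -0.9999]
rot [ 0.0172 -0.0012 -0.0061]
trans after rot [ 0.0097 -0.007   0.0161]
trans [ 0.0097 -0.0074  0.016 ]
```

Request:
play_rows(gripper=[-0.3,-0.3,-0.3,-0.3,-0.3,-0.3,-0.3,-0.3,-0.3,-0.3], translation=[[0,-0.007,0],[0,0,0.008],[0,0,0.005],[0,0,0.002],[0,0,0],[0,0,0],[0,0,0],[0,0,0],[0,0,0],[0,0,0]], delta_rot=[[0.017,0,-0.006],[0,0,0],[0,0,0],[0,0,0],[0,0,0],[0,0,0],[0,0,0],[0,0,0],[0,0,0],[0,0,0]])

```text
t: 27.05
eef_pos: [0.5041, -0.0973, 0.0521]
orientation: [0.764, 0.645, 0.0, -0.001]
force: [0.0, 0.5, 0.8]
grip_width: 0.0595
```

```bash
python3 -c "
from h import *
move(s2w(-.002,-.205,.052),-9.7)"
```

```text
t 27.05 p [ 0.5041 -0.0973  0.0521] w 0.0595 F [0.  0.5 0.8] j [ 0.12  0.48  0.03  2.03 -0.02  0.63 -0.01]
yaw -9.68 zax [-5.0e-04  1.3e-03 -1.0e+00]
rot [-0.0007 -0.0012  0.0004]
trans after rot [0.0097 0.0004 0.0001]
trans [0.0097 0.0004 0.0001]
```

Request:
play_rows(gripper=[-0.3,-0.3,-0.3,-0.3,-0.3,-0.3,-0.3,-0.3,-0.3,-0.3], translation=[[0.006,0,0],[0.006,0,0],[0.006,0,0],[0.008,0,0],[0.008,0,0],[0.008,0,0],[0.008,0,0],[0.008,0,0],[0,0,0],[0,0,0]], delta_rot=[[0,0,0],[0,0,0],[0,0,0],[0,0,0],[0,0,0],[0,0,0],[0,0,0],[0,0,0],[0,0,0],[0,0,0]])

```text
t: 28.3
eef_pos: [0.5146, -0.0354, 0.0522]
orientation: [0.764, 0.645, 0.0, -0.001]
force: [-1.1, 0.2, -0.5]
grip_width: 0.0599
```

```bash
python3 -c "
from h import *
im,W=cloud('wrist')
b=rect(W,(.42,-.12),(.60,.078),.054,.064);print(instand(b))
move(s2w(-.002,-.10,.051),-9.7)"
```

```text
('stand', np.float64(-0.0029), np.float64(-0.0978), 'size', array([0.1131, 0.1005]), 'ang', 80.39, 'z', np.float64(0.06))
t 28.35 p [ 0.5146 -0.0354  0.0522] w 0.0596 F [ 0.2  0.3 -0.3] j [ 0.    0.48  0.02  2.02 -0.02  0.64 -0.13]
yaw -9.61 zax [-5.0e-04  1.4e-03 -1.0e+00]
rot [-0.0007 -0.0013  0.0015]
trans after rot [0.0519 0.0005 0.0012]
trans [0.0519 0.0006 0.0013]
```

Request:
play_rows(gripper=[-0.3,-0.3,-0.3,-0.3,-0.3,-0.3,-0.3,-0.3,-0.3,-0.3], translation=[[0.007,0,0.001],[0.008,0,0],[0.008,0,0],[0.008,0,0],[0.008,0,0],[0.008,0,0],[0.008,0,0],[0.008,0,0],[0.008,0,0],[0,0,0]], delta_rot=[[0,0,0],[0,0,0],[0,0,0],[0,0,0],[0,0,0],[0,0,0],[0,0,0],[0,0,0],[0,0,0],[0,0,0]])

```text
t: 29.6
eef_pos: [0.527, 0.0397, 0.051]
orientation: [0.764, 0.645, 0.0, -0.001]
force: [-0.4, -0.4, 0.3]
grip_width: 0.0598
```

```bash
python3 -c "
from h import *
im,W=cloud('wrist');cv2.imwrite('pics/w3.png',im)
b=rect(W,(.42,-.04),(.64,.17),.0555,.064);print(instand(b))
move(s2w(-.002,-.0595,.051),-9.7)"
```

```text
('stand', np.float64(0.0118), np.float64(-0.0214), 'size', array([0.1119, 0.1309]), 'ang', 80.13, 'z', np.float64(0.058))
t 29.65 p [0.5269 0.0392 0.0509] w 0.0598 F [-0.6  0.2  0.2] j [-0.14  0.5   0.01  1.99 -0.01  0.65 -0.28]
yaw -9.64 zax [-0.0011  0.0012 -1.    ]
rot [-0.0013 -0.001   0.0011]
trans after rot [ 0.0168  0.0009 -0.0001]
trans [ 0.0168  0.0009 -0.    ]
```

View pics/w3.png

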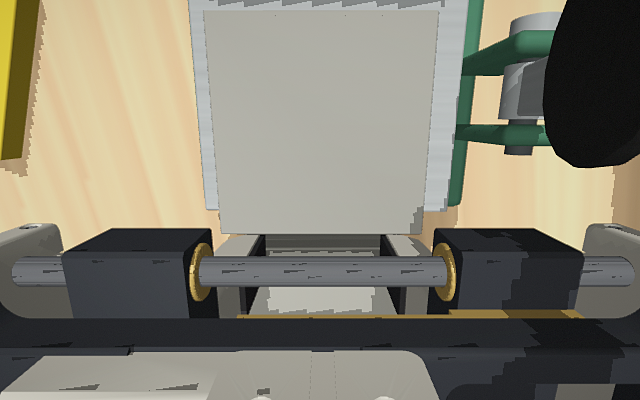

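The board is square on the bed, with its edges at columns 205–438 and its far edge at row 12. About 15 mm is left to the stop.

Request:
play_rows(gripper=[-0.3,-0.3,-0.3,-0.3,-0.3,-0.3,-0.3,-0.3,-0.3,-0.3], translation=[[0.004,0,0],[0.004,0,0],[0.003,0,0],[0.002,0,0],[0.002,0,0],[0.002,0,0],[0.002,0,0],[0.002,0,0],[0.002,0,0],[0.002,0,0]], delta_rot=[[0,0,0],[0,0,0],[0,0,0],[0,0,0],[0,0,0],[0,0,0],[0,0,0],[0,0,0],[0,0,0],[0,0,0]])

```text
t: 30.9
eef_pos: [0.5294, 0.0558, 0.0509]
orientation: [0.766, 0.642, -0.005, 0.001]
force: [-1.8, -5.1, 2.3]
grip_width: 0.06
```

```bash
python3 -c "
from h import *
move(s2w(-.002,-.0595,.051),-9.7)"
```

```text
t 30.9 p [0.5294 0.0558 0.0509] w 0.06 F [-1.8 -5.1  2.3] j [-0.18  0.51  0.02  1.98 -0.01  0.66 -0.33]
yaw -10.06 zax [-0.0058 -0.0078 -1.    ]
rot [-0.0043  0.0087 -0.0062]
trans after rot [ 0.      0.0012 -0.0001]
trans [ 0.      0.0012 -0.0001]
```

Request:
play_rows(gripper=[-0.3,-0.3,-0.3,-0.3,-0.3,-0.3,-0.3,-0.3,-0.3,-0.3], translation=[[0.003,0,0],[0.003,0,0],[0.003,0,0],[-0.01,0,-0.002],[-0.02,0,-0.02],[-0.02,0,-0.06],[-0.02,0,-0.06],[-0.02,0,-0.06],[0,0,-0.05],[0,0,0]], delta_rot=[[0,0,0],[0,0,0],[0,0,0],[0,0,0],[0,0,0],[0,0,0],[0,0,0],[0,0,0],[0,0,0],[0,0,0]])

```text
t: 32.15
eef_pos: [0.5157, -0.0298, 0.3111]
orientation: [0.767, 0.641, -0.007, 0.003]
force: [0.2, -1.0, -0.6]
grip_width: 0.0598
```

```bash
python3 -c "
from h import *
im,W=cloud('wrist');cv2.imwrite('pics/w4.png',im)
print('top',instand(rect(W,(.42,.05),(.64,.17),.0555,.061)))
print('b3',rect(W,(.42,-.12),(.60,.05),.0435,.048),instand(rect(W,(.42,-.12),(.60,.044),.0435,.048)))
print('stop',instand(rect(W,(.44,.13),(.64,.2),.050,.0555)))
S=np.stack([(W[...,:2]-O)@ex,(W[...,:2]-O)@ey,W[...,2]],-1)
m=(abs(S[...,1])<.025)&(S[...,2]>.215)&(abs(S[...,0])<.12);p=S[m];print('knob',len(p),p.min(0).round(4),p.max(0).round(4))
move(s2w(.046,0,.30),80.3)"
```

```text
top ('stand', np.float64(0.0153), np.float64(-0.0012), 'size', array([0.0973, 0.1414]), 'ang', 79.8, 'z', np.float64(0.0562))
b3 (978, array([ 0.5104, -0.0185,  0.0439]), ((0.5160687565803528, -0.01782975345849991), (0.09905801713466644, 0.09862835705280304), 80.77640533447266)) ('stand', np.float64(-0.004), np.float64(-0.1343), 'size', array([0.0991, 0.0986]), 'ang', 80.78, 'z', np.float64(0.0439))
stop ('stand', np.float64(-0.0056), np.float64(0.0277), 'size', array([0.0413, 0.0996]), 'ang', 80.0, 'z', np.float64(0.0548))
knob 258 [ 0.0303 -0.0144  0.2153] [ 0.0503 -0.0088  0.2478]
t 32.2 p [ 0.5143 -0.0301  0.3088] w 0.0597 F [-0.5 -0.4  0.3] j [-0.06  0.16  0.06  1.79  0.    1.2  -0.18]
yaw -10.25 zax [-0.0109 -0.0139 -0.9998]
rot [-0.0188  0.0057 -1.5803]
trans after rot [-0.0496  0.1467  0.0088]
trans [0.1473 0.0483 0.0061]
```

```bash
python3 -c "
from h import *
im,W=cloud('wrist')
S=np.stack([(W[...,:2]-O)@ex,(W[...,:2]-O)@ey,W[...,2]],-1)
# gap profile along stand y at several x
for x in (-.04,-.02,.0):
  m=(abs(S[...,0]-x)<.004)&(S[...,1]>-.06)&(S[...,1]<.07)&(S[...,2]<.07);p=S[m]
  b=p[p[:,2]>.0545]; y=np.arange(-.06,.07,.005)
  print(x,[(round(yy,3),round(float(np.median(p[abs(p[:,1]-yy)<.0025][:,2])),4)) for yy in y if (abs(p[:,1]-yy)<.0025).any()][-7:], [ (round(yy,3),round(float(np.median(p[abs(p[:,1]-yy)<.0025][:,2])),4)) for yy in y if (abs(p[:,1]-yy)<.0025).any()][:5])
"
```

```text
-0.04 [(np.float64(0.015), 0.0557), (np.float64(0.02), 0.0558), (np.float64(0.025), 0.0559), (np.float64(0.03), 0.056), (np.float64(0.035), 0.0557), (np.float64(0.04), 0.0559), (np.float64(0.045), 0.0553)] [(np.float64(-0.06), 0.0114), (np.float64(-0.055), 0.0409), (np.float64(-0.05), 0.0418), (np.float64(-0.045), 0.0559), (np.float64(-0.04), 0.056)]
-0.02 [(np.float64(0.015), 0.0556), (np.float64(0.02), 0.0559), (np.float64(0.025), 0.0558), (np.float64(0.03), 0.0556), (np.float64(0.035), 0.0556), (np.float64(0.04), 0.0556), (np.float64(0.045), 0.0559)] [(np.float64(-0.06), 0.0249), (np.float64(-0.055), 0.0408), (np.float64(-0.05), 0.0543), (np.float64(-0.045), 0.0559), (np.float64(-0.04), 0.0562)]
0.0 [(np.float64(0.015), 0.0557), (np.float64(0.02), 0.0559), (np.float64(0.025), 0.0556), (np.float64(0.03), 0.0555), (np.float64(0.035), 0.0557), (np.float64(0.04), 0.0557), (np.float64(0.045), 0.0555)] [(np.float64(-0.06), 0.0243), (np.float64(-0.055), 0.0407), (np.float64(-0.05), 0.053), (np.float64(-0.045), 0.0558), (np.float64(-0.04), 0.0555)]
```

View pics/w4.png

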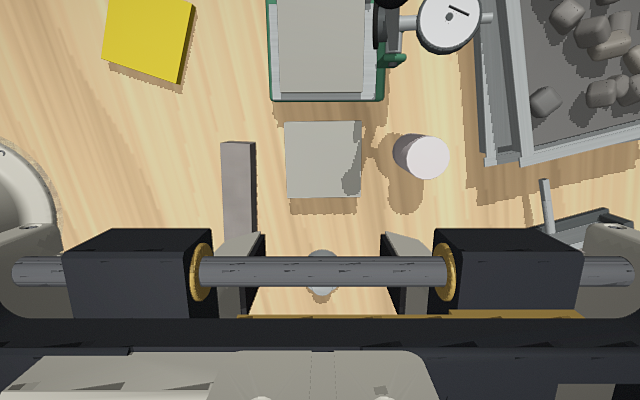

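The picture shows the board on the bed at (320,45) with an even strip of bed below it. Its trailing edge is at y ≈ -50 mm, so it is home, and board_3 at (322,160) has not shifted. Next I'll grip the knob again.

Request:
play_rows(gripper=[-0.6,-0.6,-0.6,-0.6,-0.6,-0.6,-0.6,-0.6,-0.6,-0.6], translation=[[0,0,0],[0.037,0.012,0],[0.037,0.012,0],[0.037,0.012,0],[0.036,0.012,0],[0,0,0],[0,0,0],[0,0,0],[0,0,0],[0,0,0]], delta_rot=[[-0.018,0.004,0],[0,0,0],[0,0,0],[0,0,0],[0,0,0],[0,0,-0.17],[0,0,-0.17],[0,0,-0.17],[0,0,-0.17],[0,0,-0.17]])

```text
t: 33.5
eef_pos: [0.5776, 0.1123, 0.2836]
orientation: [0.42, 0.907, -0.012, -0.008]
force: [0.1, -0.3, -0.5]
grip_width: 0.0733
```

Request:
play_rows(gripper=[-0.6,-0.6,-0.6,-0.6,-0.6,-0.6,-0.6,-0.6,-0.6,-0.6], translation=[[0,0,0],[0,0,0],[0,0,0],[0,0,0],[0,0,0],[0,0,0],[0,0,0],[0,0,0],[0,0,0],[0,0,0]], delta_rot=[[0,0,-0.17],[0,0,-0.17],[0,0,-0.17],[0,0,-0.17],[0,0,-0.04],[0,0,0],[0,0,0],[0,0,0],[0,0,0],[0,0,0]])

```text
t: 34.75
eef_pos: [0.5694, 0.113, 0.2691]
orientation: [0.059, 0.998, -0.01, -0.022]
force: [-0.6, -0.6, 0.2]
grip_width: 0.0736
```

```bash
python3 -c "
from h import *
im,W=cloud('wrist')
S=np.stack([(W[...,:2]-O)@ex,(W[...,:2]-O)@ey,W[...,2]],-1)
m=(abs(S[...,1])<.025)&(S[...,2]>.225)&(S[...,2]<.27)&(abs(S[...,0]-.05)<.06);p=S[m];print('knob',len(p),p.min(0).round(4),p.max(0).round(4))
arc(1.38)"
```

```text
knob 671 [ 0.0279 -0.0134  0.2376] [0.0404 0.0136 0.2553]
stand xy 0.0265 0.0036 phi 1.332 r 0.2178
t 34.8 p [0.5694 0.113  0.2691] w 0.0737 F [-0.  -0.1  0.4] j [-0.03  0.35 -0.28  1.64  0.11  1.21  1.12]
yaw 83.22 zax [-0.0454 -0.0171 -0.9988]
rot [-0.0235 -0.0425  0.0505]
trans after rot [-0.0192 -0.0036  0.0447]
trans [-0.0209 -0.0036  0.0439]
```

Request:
play_rows(gripper=[-0.6,-0.6,-0.6,-0.6,-0.6,-0.6,-0.6,-0.6,-0.6,-0.6], translation=[[-0.008,-0.002,-0.002],[-0.007,-0.001,0],[0,0,0.01],[0,0,0.015],[0,0,0.01],[0,0,0],[0,0,0],[0,0,0],[0,0,0],[0,0,0]], delta_rot=[[-0.023,-0.042,0.05],[0,0,0],[0,0,0],[0,0,0],[0,0,0],[0,0,0],[0,0,0],[0,0,0],[0,0,0],[0,0,0]])

```text
t: 36.05
eef_pos: [0.5841, 0.1088, 0.2329]
orientation: [0.083, 0.997, -0.0, -0.001]
force: [-0.8, -0.2, 1.1]
grip_width: 0.0734
```

```bash
python3 -c "
from h import *
arc(1.36)"
```

```text
stand xy 0.0418 0.0019 phi 1.367 r 0.1791
t 36.05 p [0.5841 0.1088 0.2329] w 0.0734 F [-0.8 -0.2  1.1] j [-0.02  0.38 -0.27  1.69  0.11  1.09  1.08]
yaw 80.46 zax [-2.1e-03 -2.0e-04 -1.0e+00]
rot [-0.0006 -0.002   0.0028]
trans after rot [-0.0006 -0.0019  0.0092]
trans [-0.0007 -0.0019  0.0092]
```

Request:
play_rows(gripper=[-0.6,-0.6,1,1,1,1,1,1,1,1], translation=[[0,-0.002,0.006],[0,0,0.003],[0,0,0],[0,0,0],[0,0,0],[0,0,0],[0,0,0],[0,0,0],[0,0,0],[0,0,0]], delta_rot=[[0,0,0],[0,0,0],[0,0,0],[0,0,0],[0,0,0],[0,0,0],[0,0,0],[0,0,0],[0,0,0],[0,0,0]], force=15)

```text
t: 37.3
eef_pos: [0.5841, 0.108, 0.2236]
orientation: [0.083, 0.997, 0.001, -0.001]
force: [1.5, 2.1, -0.9]
grip_width: 0.027
```

```bash
python3 -c "
from h import *
arc(.85)"
```

```text
stand xy 0.0419 0.0012 phi 1.357 r 0.17
t 37.3 p [0.5841 0.108  0.2236] w 0.027 F [ 1.5  2.1 -0.9] j [-0.02  0.38 -0.27  1.7   0.11  1.07  1.09]
yaw 80.5 zax [-9.0e-04  1.5e-03 -1.0e+00]
rot [ 0.0013 -0.0011  0.0036]
trans after rot [ 0.0761 -0.0012  0.0384]
trans [ 0.0761 -0.0009  0.0385]
```

Request:
play_rows(gripper=[1,1,1,1,1,1,1,1,1,1], translation=[[0.011,0,0.003],[0.0105,0,0.003],[0.01,0,0.004],[0.01,0,0.005],[0.01,0,0.005],[0.009,0,0.006],[0.009,0,0.007],[0.008,0,0.007],[0,0,0],[0,0,0]], delta_rot=[[0,0,0],[0,0,0],[0,0,0],[0,0,0],[0,0,0],[0,0,0],[0,0,0],[0,0,0],[0,0,0],[0,0,0]])

```text
t: 38.55
eef_pos: [0.5034, 0.1222, 0.1812]
orientation: [0.082, 0.997, 0.001, 0.001]
force: [1.9, 1.1, 0.7]
grip_width: 0.0271
```

```bash
python3 -c "
from h import *
arc(.3)"
```

```text
stand xy -0.04 0.0016 phi 0.809 r 0.171
t 38.55 p [0.5034 0.1222 0.1812] w 0.0271 F [1.9 1.1 0.7] j [-0.05  0.3  -0.29  1.93  0.1   0.92  1.02]
yaw 80.54 zax [ 0.003   0.0023 -1.    ]
rot [0.0028 0.0026 0.0041]
trans after rot [ 0.0444 -0.0016  0.0734]
trans [ 0.0446 -0.0016  0.0733]
```

Request:
play_rows(gripper=[1,1,1,1,1,1,1,1,1,1], translation=[[0.0075,-0.001,0.008],[0.007,0,0.0085],[0.0065,0,0.009],[0.006,0,0.009],[0.0055,0,0.0095],[0.005,0,0.01],[0.004,0,0.01],[0.0035,0,0.0105],[0,0,0],[0,0,0]], delta_rot=[[0,0,0],[0,0,0],[0,0,0],[0,0,0],[0,0,0],[0,0,0],[0,0,0],[0,0,0],[0,0,0],[0,0,0]])

```text
t: 39.8
eef_pos: [0.4567, 0.1305, 0.1019]
orientation: [0.082, 0.997, 0.002, 0.001]
force: [0.7, 3.0, 1.6]
grip_width: 0.0267
```

```bash
python3 -c "
from h import *
arc(0.02)"
```

```text
stand xy -0.0874 0.0019 phi 0.262 r 0.1713
t 39.8 p [0.4567 0.1305 0.1019] w 0.0267 F [0.7 3.  1.6] j [-0.09  0.35 -0.28  2.09  0.14  0.71  0.94]
yaw 80.57 zax [ 0.0029  0.0037 -1.    ]
rot [0.0041 0.0022 0.0048]
trans after rot [ 0.0045 -0.0019  0.041 ]
trans [ 0.0046 -0.0021  0.041 ]
```

Request:
play_rows(gripper=[1,1,1,1,1,1,1,1,1,1], translation=[[0.002,-0.001,0.007],[0.001,0,0.007],[0.001,0,0.007],[0.001,0,0.006],[0,0,0.005],[0,0,0.004],[0,0,0.003],[0,0,0.002],[0,0,0.002],[0,0,0.001]], delta_rot=[[0,0,0],[0,0,0],[0,0,0],[0,0,0],[0,0,0],[0,0,0],[0,0,0],[0,0,0],[0,0,0],[0,0,0]])

```text
t: 41.05
eef_pos: [0.4508, 0.1315, 0.0555]
orientation: [0.082, 0.997, 0.002, 0.001]
force: [-1.9, 4.2, 3.2]
grip_width: 0.0267
```

```bash
python3 -c "
from h import *
arc(0.0)"
```

```text
stand xy -0.0934 0.0019 phi -0.012 r 0.1714
t 41.05 p [0.4508 0.1315 0.0555] w 0.0267 F [-1.9  4.2  3.2] j [-0.12  0.43 -0.26  2.12  0.18  0.61  0.9 ]
yaw 80.64 zax [ 0.0022  0.0043 -1.    ]
rot [0.0046 0.0015 0.0059]
trans after rot [-0.0014 -0.0019 -0.002 ]
trans [-0.0014 -0.0019 -0.002 ]
```

Request:
play_rows(gripper=[1,1,1,1,1,1,1,1,1,1], translation=[[0,0,0.002],[0,0,0.002],[0,0,0.002],[0,0,0.002],[0,0,0],[0,0,0],[0,0,0],[0,0,0],[0,0,0],[0,0,0]], delta_rot=[[0,0,0],[0,0,0],[0,0,0],[0,0,0],[0,0,0],[0,0,0],[0,0,0],[0,0,0],[0,0,0],[0,0,0]])

```text
t: 42.3
eef_pos: [0.4523, 0.1313, 0.0532]
orientation: [0.082, 0.997, 0.001, 0.003]
force: [-1.1, 3.5, 1.4]
grip_width: 0.0267
```

```bash
python3 -c "
from h import *
arc(0.0)"
```

```text
stand xy -0.092 0.0019 phi -0.025 r 0.17
t 42.3 p [0.4523 0.1313 0.0532] w 0.0267 F [-1.1  3.5  1.4] j [-0.12  0.43 -0.26  2.12  0.19  0.6   0.89]
yaw 80.63 zax [ 0.0053  0.0018 -1.    ]
rot [0.0027 0.005  0.0057]
trans after rot [ 0.     -0.0019 -0.0043]
trans [ 0.     -0.0019 -0.0043]
```

Request:
play_rows(gripper=[-0.5,-0.5,-0.5,-0.5,-0.5,-0.5,-0.5,-0.5,-0.5,-0.5], translation=[[0,0,0],[0,0,0],[0,0,0],[0,0,0],[0,0,-0.02],[0,0,-0.05],[0,0,-0.05],[0,0,-0.05],[0,-0.04,-0.02],[0,-0.05,0]], delta_rot=[[0,0,0],[0,0,0],[0,0,0],[0,0,0],[0,0,0],[0,0,0],[0,0,0],[0,0,0],[0,0,0],[0,0,0]])

```text
t: 43.55
eef_pos: [0.4368, 0.0401, 0.2488]
orientation: [0.079, 0.997, -0.001, 0.002]
force: [1.2, -0.8, -0.6]
grip_width: 0.0689
```

Request:
play_rows(gripper=[-0.5,-0.5,-0.5,-0.5,-0.5,-0.5,-0.5,-0.5,-0.5,-0.5], translation=[[0,-0.02,0],[0,0,0],[0,0,0],[0,0,0],[0,0,0],[0,0,0],[0,0,0],[0,0,0],[0,0,0],[0,0,0]], delta_rot=[[0,0,0.17],[0,0,0.17],[0,0,0.17],[0,0,0.17],[0,0,0.17],[0,0,0.17],[0,0,0.17],[0,0,0.17],[0,0,0.17],[0,0,0.04]])

```text
t: 44.8
eef_pos: [0.4309, 0.013, 0.2492]
orientation: [0.781, 0.625, -0.0, 0.003]
force: [-0.3, 0.7, -0.1]
grip_width: 0.0689
```

```bash
python3 -c "
from h import *
im,W=cloud('wrist');cv2.imwrite('pics/w5.png',im)
S=np.stack([(W[...,:2]-O)@ex,(W[...,:2]-O)@ey,W[...,2]],-1)
m=(abs(S[...,1])<.02)&(S[...,2]>.06)&(S[...,0]<-.075)&(S[...,0]>-.13);p=S[m];print('knob',len(p),p.min(0).round(4),p.max(0).round(4))
for x in (-.06,-.05,-.04,-.03):
  m=(abs(S[...,1])<.007)&(S[...,2]>.065)&(abs(S[...,0]-x)<.004);print(x,m.sum(),np.median(S[m][:,2]).round(4))
print('b3',instand(rect(W,(.42,-.12),(.60,.044),.0435,.048)))
move([.4865,-.1877,.12],-9.7)"
```

```text
knob 789 [-0.106 -0.013  0.072] [-0.0752  0.014   0.0894]
-0.06 128 0.0796
-0.05 144 0.0795
-0.04 133 0.0799
-0.03 133 0.0798
b3 ('stand', np.float64(-0.0018), np.float64(-0.1339), 'size', array([0.1002, 0.1002]), 'ang', 80.73, 'z', np.float64(0.0451))
t 44.85 p [0.4309 0.013  0.2492] w 0.0688 F [ 0.2 -0.1 -0.1] j [ 0.06  0.05 -0.16  2.05  0.02  1.04 -0.33]
yaw -12.69 zax [ 0.0041 -0.0053 -1.    ]
rot [ 0.0051  0.0044 -0.0523]
trans after rot [-0.1885  0.0887  0.1292]
trans [-0.183   0.0977  0.1305]
```

View pics/w5.png

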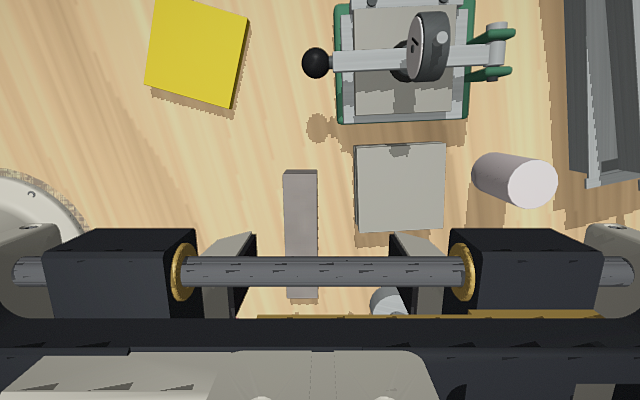

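The picture shows the arm level across the board: the bar top is at a constant 79.7 mm and the knob centre at 75.4 mm, so φ ≈ 0. Board_3 at (400,188) has not moved. Now the weight.

Request:
play_rows(gripper=[-0.5,-0.5,-0.5,-0.5,-0.5,-0.5,-0.5,-0.5,-0.5,-0.5], translation=[[0,0,0],[-0.047,0.022,0],[-0.047,0.022,0],[-0.047,0.022,0],[-0.047,0.022,0],[0,0,0.03],[0,0,0.04],[0,0,0.04],[0,0,0.02],[0,0,0]], delta_rot=[[0.005,0.004,-0.052],[0,0,0],[0,0,0],[0,0,0],[0,0,0],[0,0,0],[0,0,0],[0,0,0],[0,0,0],[0,0,0]])

```text
t: 46.1
eef_pos: [0.4891, -0.1952, 0.1162]
orientation: [0.761, 0.649, -0.0, 0.002]
force: [0.2, 0.2, -0.5]
grip_width: 0.0689
```

```bash
python3 -c "
from h import *
im,W=cloud('wrist')
print('knob',rect(W,(.42,-.25),(.56,-.13),.055,.075))
move([.4865,-.1877,.0373],-9.7)"
```

```text
knob (1504, array([ 0.4869, -0.1868,  0.0643]), ((0.4869731664657593, -0.1876891851425171), (0.029231224209070206, 0.02931356243789196), 81.32376861572266))
t 46.15 p [ 0.4898 -0.1954  0.1171] w 0.069 F [-0.2 -0.4  0.8] j [ 0.31  0.39  0.02  1.97 -0.01  0.78  0.18]
yaw -9.05 zax [ 0.004  -0.0035 -1.    ]
rot [0.0045 0.0028 0.0113]
trans after rot [ 0.007  -0.0045  0.0798]
trans [ 0.0073 -0.0048  0.0797]
```

Request:
play_rows(gripper=[-0.5,-0.5,-0.5,-0.5,-0.5,-0.5,-0.5,-0.5,-0.5,-0.5], translation=[[0.007,-0.005,0],[0,0,0.02],[0,0,0.025],[0,0,0.02],[0,0,0.008],[0,0,0],[0,0,0],[0,0,0],[0,0,0],[0,0,0]], delta_rot=[[0.004,0.003,0.011],[0,0,0],[0,0,0],[0,0,0],[0,0,0],[0,0,0],[0,0,0],[0,0,0],[0,0,0],[0,0,0]])

```text
t: 47.4
eef_pos: [0.4937, -0.1872, 0.0529]
orientation: [0.764, 0.645, 0.005, 0.007]
force: [0.6, -0.6, -0.1]
grip_width: 0.0691
```

```bash
python3 -c "
from h import *
move([.4867,-.1877,.0375],-9.7)"
```

```text
t 47.4 p [ 0.4937 -0.1872  0.0529] w 0.0691 F [ 0.6 -0.6 -0.1] j [ 0.3   0.49  0.01  2.01 -0.01  0.63  0.15]
yaw -9.67 zax [ 0.0175 -0.0038 -0.9998]
rot [0.0179 0.0008 0.0006]
trans after rot [-0.0017 -0.0069  0.0154]
trans [-0.0017 -0.0071  0.0153]
```

Request:
play_rows(gripper=[-0.5,-0.5,-0.5,-0.5,1,1,1,1,1,1], translation=[[-0.002,-0.007,0],[0,0,0.008],[0,0,0.005],[0,0,0.002],[0,0,0],[0,0,0],[0,0,0],[0,0,0],[0,0,0],[0,0,0]], delta_rot=[[0.018,0,0],[0,0,0],[0,0,0],[0,0,0],[0,0,0],[0,0,0],[0,0,0],[0,0,0],[0,0,0],[0,0,0]], force=40)

```text
t: 48.65
eef_pos: [0.4854, -0.188, 0.0365]
orientation: [0.764, 0.645, -0.001, -0.001]
force: [0.5, 0.3, -0.5]
grip_width: 0.0289
```

```bash
python3 -c "
from h import *
move(s2w(-.002,-.134,.0975),-9.7)"
```

```text
t 48.65 p [ 0.4854 -0.188   0.0365] w 0.0289 F [ 0.5  0.3 -0.5] j [ 0.31  0.52  0.01  2.01 -0.01  0.61  0.16]
yaw -9.68 zax [-2.5e-03 -3.0e-04 -1.0e+00]
rot [-0.0025  0.0007  0.0003]
trans after rot [ 0.1732  0.0035 -0.061 ]
trans [ 0.1732  0.0034 -0.0612]
```

Request:
play_rows(gripper=[1,1,1,1,1,1,1,1,1,1], translation=[[0,0,-0.01],[0,0,-0.03],[0,0,-0.03],[0.025,0.001,0],[0.035,0.001,0],[0.035,0.001,0],[0.035,0,0],[0.025,0,0],[0.01,0,0],[0,0,0]], delta_rot=[[0,0,0],[0,0,0],[0,0,0],[0,0,0],[0,0,0],[0,0,0],[0,0,0],[0,0,0],[0,0,0],[0,0,0]])

```text
t: 49.9
eef_pos: [0.5089, -0.0214, 0.1057]
orientation: [0.765, 0.644, -0.006, -0.006]
force: [0.2, 0.4, -7.2]
grip_width: 0.0287
```

```bash
python3 -c "
from h import *
move(s2w(-.002,-.134,.0815),-9.7)"
```

```text
t 49.9 p [ 0.5089 -0.0214  0.1057] w 0.0287 F [ 0.2  0.4 -7.2] j [ 0.02  0.39 -0.03  2.    0.02  0.77 -0.2 ]
yaw -9.86 zax [-0.0172  0.0017 -0.9999]
rot [-0.0172  0.0013 -0.0028]
trans after rot [0.005  0.0084 0.0242]
trans [0.0051 0.0088 0.0241]
```

Request:
play_rows(gripper=[1,1,1,1,1,1,1,1,1,1], translation=[[0.005,0.008,0],[0,0,0],[0,0,0.005],[0,0,0.005],[0,0,0.004],[0,0,0.003],[0,0,0.001],[0,0,0],[0,0,0],[0,0,0]], delta_rot=[[-0.017,0.001,-0.003],[0,0,0],[0,0,0],[0,0,0],[0,0,0],[0,0,0],[0,0,0],[0,0,0],[0,0,0],[0,0,0]])

```text
t: 51.15
eef_pos: [0.5172, -0.0225, 0.0858]
orientation: [0.766, 0.643, -0.001, 0.001]
force: [0.9, 0.4, -8.0]
grip_width: 0.0288
```

```bash
python3 -c "
from h import *
move(s2w(-.002,-.134,.0815),-9.7)"
```

```text
t 51.15 p [ 0.5172 -0.0225  0.0858] w 0.0288 F [ 0.9  0.4 -8. ] j [ 0.01  0.43 -0.03  2.    0.02  0.71 -0.2 ]
yaw -10.02 zax [-8.0e-04 -2.5e-03 -1.0e+00]
rot [-0.0004  0.0026 -0.0056]
trans after rot [0.0047 0.0001 0.0043]
trans [0.0047 0.     0.0043]
```

Request:
play_rows(gripper=[1,1,1,1,1,1,1,1,1,1], translation=[[0.004,0,0],[0,0,0.001],[0,0,0.001],[0,0,0.001],[0,0,0.001],[0,0,0.001],[0,0,0],[0,0,0],[0,0,0],[0,0,0]], delta_rot=[[0,0.002,0],[0,0,0],[0,0,0],[0,0,0],[0,0,0],[0,0,0],[0,0,0],[0,0,0],[0,0,0],[0,0,0]])

```text
t: 52.4
eef_pos: [0.5183, -0.0182, 0.0815]
orientation: [0.766, 0.643, 0.0, 0.0]
force: [-0.4, -0.4, -4.2]
grip_width: 0.0288
```

```bash
python3 -c "
from h import *
move(s2w(-.002,-.134,.0815),-9.7)"
```

```text
t 52.4 p [ 0.5183 -0.0182  0.0815] w 0.0288 F [-0.4 -0.4 -4.2] j [ 0.01  0.44 -0.03  2.    0.02  0.7  -0.21]
yaw -10.01 zax [ 4.e-04 -3.e-04 -1.e+00]
rot [ 0.0004  0.0003 -0.0055]
trans after rot [ 0.0003 -0.0003 -0.    ]
trans [ 0.0003 -0.0003 -0.    ]
```

Request:
play_rows(gripper=[1,1,1,0,-0.4,-0.4,-0.4,-0.4,-0.4,-0.4], translation=[[0,0,0.001],[0,0,0],[0,0,0],[0,0,0],[0,0,0],[0,0,0],[0,0,0],[0,0,-0.03],[0,0,-0.05],[0,0,-0.05]], delta_rot=[[0,0,0],[0,0,0],[0,0,0],[0,0,0],[0,0,0],[0,0,0],[0,0,0],[0,0,0],[0,0,0],[0,0,0]])

```text
t: 53.65
eef_pos: [0.5178, -0.0181, 0.2123]
orientation: [0.766, 0.643, -0.001, -0.001]
force: [1.0, -0.5, 0.2]
grip_width: 0.0642
```

Request:
play_rows(gripper=[-0.4,-0.4,-0.4,-0.4,-0.4,-0.4,-0.4,-0.4,-0.4,-0.4], translation=[[-0.02,0,-0.03],[-0.02,0,-0.03],[0,0,0],[0,0,0],[0,0,0],[0,0,0],[0,0,0],[0,0,0],[0,0,0],[0,0,0]], delta_rot=[[0,0,0],[0,0,0],[0,0,0],[0,0,0],[0,0,0],[0,0,0],[0,0,0],[0,0,0],[0,0,0],[0,0,0]])

```text
t: 54.9
eef_pos: [0.5119, -0.0556, 0.2756]
orientation: [0.765, 0.644, 0.001, 0.0]
force: [-0.5, 0.5, 0.5]
grip_width: 0.064
```

```bash
python3 -c "
from h import *
im,W=cloud('wrist');cv2.imwrite('pics/w6.png',im)
S=np.stack([(W[...,:2]-O)@ex,(W[...,:2]-O)@ey,W[...,2]],-1)
m=(abs(S[...,1])<.02)&(S[...,2]>.06)&(S[...,0]<-.075)&(S[...,0]>-.13);p=S[m];print('knob',len(p),p.min(0).round(4),p.max(0).round(4))
for n in('wrist','top'):
  if n=='top': W=cloud(n)[1]
  print(n,'b3',instand(rect(W,(.42,-.12),(.60,.044),.042,.050)))
  print('wt',instand(rect(W,(.42,-.12),(.60,.04),.07,.08)),instand(rect(W,(.42,-.12),(.60,.04),.1,.115)))
  S=np.stack([(W[...,:2]-O)@ex,(W[...,:2]-O)@ey,W[...,2]],-1)
  for x in (-.04,.0):
    m=(abs(S[...,0]-x)<.01)&(S[...,1]<-.02)&(S[...,1]>-.06)&(S[...,2]>.052)&(S[...,2]<.064);print('trailing edge',x,S[m][:,1].min().round(4),np.median(S[m][:,2]).round(4))
move(None)"
```

```text
knob 680 [-0.105  -0.0134  0.0707] [-0.0751  0.0083  0.0898]
wrist b3 ('stand', np.float64(-0.0017), np.float64(-0.1339), 'size', array([0.1001, 0.1002]), 'ang', 80.62, 'z', np.float64(0.045))
wt ('stand', np.float64(-0.0006), np.float64(-0.1341), 'size', array([0.0578, 0.0584]), 'ang', 79.71, 'z', np.float64(0.0762)) ('stand', np.float64(-0.0008), np.float64(-0.1343), 'size', array([0.0289, 0.029 ]), 'ang', 80.41, 'z', np.float64(0.1087))
trailing edge -0.04 -0.0497 0.0578
trailing edge 0.0 -0.0499 0.0578
top b3 ('stand', np.float64(-0.0054), np.float64(-0.0879), 'size', array([0.0082, 0.0968]), 'ang', 81.3, 'z', np.float64(0.0461))
wt ('stand', np.float64(-0.5157), np.float64(-0.2037), 'size', array([0., 0.]), 'ang', 0.0, 'z', np.float64(nan)) ('stand', np.float64(-0.5157), np.float64(-0.2037), 'size', array([0., 0.]), 'ang', 0.0, 'z', np.float64(nan))
trailing edge -0.04 -0.0498 0.0584
trailing edge 0.0 -0.0502 0.0587
t 55.0 p [ 0.5119 -0.0557  0.2756] w 0.064 F [-1.1  0.5  0.3] j [ 0.07  0.18 -0.01  1.84  0.    1.12 -0.12]
yaw -9.77 zax [ 1.7e-03  6.0e-04 -1.0e+00]h.py:15: RuntimeWarning: Mean of empty slice.
  p=W[m]; r=cv2.minAreaRect(p[:,:2].astype(np.float32)); return len(p),np.round(p.mean(0),4),r
  ret = um.true_divide(
```

View pics/w6.png

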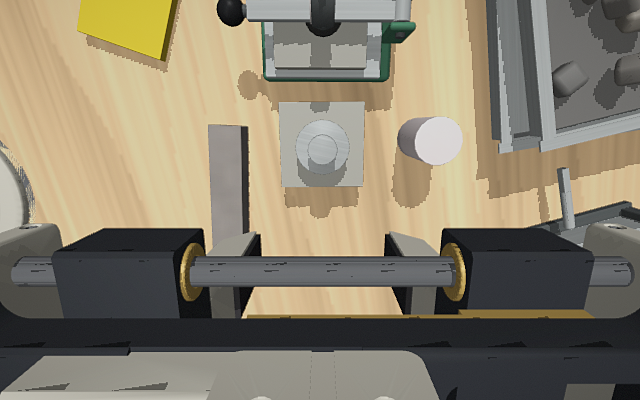

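The picture shows the weight upright in the middle of the pile at (322,150), the arm level over the loaded board at (320,10), and the bystanders in place. Everything checks, so I'm handing in.

```bash
python3 -c "
from cell import *
print(hand_in())"
```

```text
the job is handed in; nothing more can be done
None
```

I finished the job and handed it in at about t = 55 s. I set the weight on the bench and swung the gauge arm up to about 1.36 rad. I then pushed the top board flat along the bed to the end stop with two fingers, lowered the arm onto it, and put the weight back on the pile.

What the last checks showed:
- **Top board:** its trailing edge is at y = -50 mm in the stand's axes at two places, so it is square and within about 1 mm of the stop. Its top is at 58 mm, so it lies flat on the bed.
- **Gauge arm:** the knob centre is at about 75.5 mm, so the angle is about 0. The bar top was level along its length when I measured it just after letting go.
- **Weight:** it stands upright about 1 mm from the middle of board_3.
- **Pile and surroundings:** board_3 is within about 1 mm of where the pile stood. I did not measure boards 1 and 2, or the bystanders, separately. In the last picture the bystanders in view look unmoved, and I saw no unexpected contact forces.
- **Readings that disagreed:** the robot's own position put the arm at -0.025 rad just before release, because the knob slipped slightly in the grip; the camera said about 0. The top camera's last check of the pile and weight failed, as the gripper was probably blocking its view. One wrist-camera view read about 2 mm low in height.

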